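# Set the lens hood to its index and lock the collar of the slide-copying stand

### The arm

A 7-joint arm with a two-finger parallel gripper is mounted at the origin on the work surface. World frame = base frame: x ahead of the robot, y to its left, z up, the work surface at z = 0. Lengths are in m, angles in rad, forces in N, time in s.
With the tool pointing down it reaches from about 0.4 to 0.85 m from the base axis. Payload 10.4 kg.
Tool frame: the origin (TCP) lies between the finger pads; the fingertips stand manip.tip_extent ahead of it and the grasp point (between the pads) lies 6 mm ahead of it (manip.tip_extent is the distance from the TCP to the fingertips, in m); z points along the fingers, y is the line along which they close (so a half turn about z gives the same grasp; the last joint's range is limited). The gripper opens to 85 mm and grips with 20 to 120 N. Pads are 22 mm wide; open, the fingers measure 114 mm over their backs; the gripper's body (76 mm by 85 mm) begins 54 mm behind the grasp point. The pads swing forward as they close: fully open they stand 13 mm farther back than shut.
Start: joints at [1.285, 0.332, -0.065, 1.46, 0.022, 1.35, -0.088], TCP at [0.162, -0.604, 0.256] pointing down, gripper open.
Joint ranges: [-2.6, 2.6], [-0.5, 2.12], [-1.47, 1.34], [0.16, 2.42], [-1.27, 4.41], [0.06, 2.06], [-2.6, 2.6]. Speed limits (rad/s): [2.22, 2.22, 2.79, 2.79, 3.14, 3.14, 3.14].

### API

Orientations are given as a unit quaternion [x, y, z, w].
In Python, from workcell import get_obs, optics, workorder, manip gives the robot as it stands.
- The arm moves only by the tool jog_arm, never from a script. Its argument "increments" is a list of rows, each a list of 7 numbers: the shift along the tool's x, y, z in m, then the turn, a rotation vector about the tool's x, y, z in rad, then the opening, from -1 (shut) to 1 (fully open). A call has 1 to 5 rows; each row is the pose to reach, as a shift and turn from the pose commanded when the call began, along the tool's axes at that moment; what a row does not reach only later rows make up. A row lasts 1/12 s, in which the tool goes at most 41.7 mm and 7.16 degrees, less where a joint would pass 70% of its speed; a pose out of reach is approached as far as the arm can. A call with a gripper value outside its range is refused whole. The fingers move at their own pace and stop on an object; "grip_force" is the grip in N (left out, the last holds). Time passes only in rows, so rows that repeat a pose let the fingers close. It gives the time, the measured TCP pose, the force, the opening and the grip force at its end, in the units of the state.
- get_obs(): the state, without advancing time (a new reading comes with each control period).
- optics.camera(name): name is "scene" or "top"; returns a dict with "color" (400x640x3 uint8, red, green, blue), "depth" (400x640 float32, m along the optical axis (not along the pixel's ray), 0 where there is no reading), "K" (3x3 intrinsics, pixels), "R" (3x3) and "t" (3): a world point X has camera coordinates R X + t. Camera axes: x right, y down, z forward; pixel columns grow to the right and rows downward; lengths in m; the calibration is good to about 2 mm. A picture is of the moment at which its call begins.
- workorder.hand_in(): hands the job in; it is judged then, once.
The state is a dict: "clock": time; "joint_pos": joint angles; "joint_velocities": joint speeds; "tau": joint torques, N m; "position": TCP position; "ee_rot": TCP orientation; "ft_force": force on the tool from outside, world axes, zero at the start; "torque": the same for the moment, N m; "grip_width": opening from 0.0 (shut) to 1.0 (fully open); "grasp_force": force on a finger pad.
Only numpy, scipy, OpenCV 4.12 (cv2) and the standard library are available. Lean on these libraries where they do the work, as an engineer would, in place of code of your own. Each camera call takes 0.05 s, during which the arm holds its last target. There are 200 camera calls.

### The job

On the tilted slide-copying lens, first turn the wooden hood until its blue pointer stands straight in line with the blue index block, with the brass lock collar still at its open end. Then swing the collar by its red knob clockwise, fully home to the red locked mark, without turning the hood off its index. Leave the other things on the table where they are.

Things in the scene. Friction and masses are not known exactly. Their poses are not given: they have to be found in the camera images.
- stand: Fixed stand of the copying lens: dark foot 180 x 180 x 16 mm, origin under its centre, x away from the robot at yaw 0. It carries the tilted lens head, with a fixed bare-metal barrel 84 mm across that stands 34 mm out of the head's disc, inside the collar.
- head: Lens head: fixed grey disc 210 mm across, 12 mm thick, facing up and towards the robot. Origin: centre of its front face, 125 mm above the table. z: the lens axis, square out of the disc, 28 degrees from vertical; x: up the disc's slope; y: level, to the left. Polar angles below are about this z, from x, counter-clockwise seen from outside.
- hood (a joint): Turn of the wooden lens hood about the lens axis, rad: 0 when its pointer is in line with the index block (polar angle -60 degrees), positive counter-clockwise seen from outside; range -1.5 to 1.6, starts positive, stiff enough to stay where it is left.
- hood_grip (a point): Point on the lens axis 72 mm out from the disc, to grip the hood at: the hood is a round wooden tube, 58 mm outside, 5 mm wall, from 35 to 92 mm out from the disc, free to grip all round above 45 mm. z is the lens axis; x points to the side of the pointer (turns with the hood).
- pointer_tip (a point): Tip of the hood's blue pointer, 42 mm from the lens axis, 39.5 mm out from the disc; a blue stripe runs from it up the hood's side to the rim.
- index (a point): Where the pointer's tip must be: inner face of the fixed blue index block (14 x 10 x 18 mm, 40 to 54 mm from the axis, 22 to 40 mm out from the disc, polar angle -60 degrees).
- collar (a joint): Turn of the brass lock collar about the lens axis, rad: 0 open (knob over the white mark, polar angle +125 degrees), growing clockwise seen from outside to its stop at 1.4, locked (knob over the red mark, polar angle about +44.8 degrees). Stays where it is left.
- knob (a point): On the centre line of the collar's red knob, 48 mm out from the disc: a round post 16 mm in diameter, parallel to the lens axis and 90 mm from it, from 8 to 68 mm out from the disc, on an arm 18 mm wide and 10 mm thick (5 to 15 mm out). The ring is 118 mm across, to 20 mm out.
- lock_mark (a point): Point of the red locked mark on the disc's face, 90 mm from the lens axis, that lies under the knob when the collar is locked.
- reservoir: Loose pewter lamp reservoir shaped like an inkwell, 90 mm across, 75 mm tall, on the table to the left; origin under its centre. Leave alone.
- slide: Loose glass lantern slide in a red mount, 84 x 84 x 6 mm, lying to the right of the stand; origin under its centre. Leave alone.
- brush: Loose lens brush, 170 mm long, lying to the left of the stand. Leave alone.
- loupe: Loose black loupe, 56 mm across, 48 mm tall, on the table to the right; origin under its centre. Leave alone.

How it is judged:
On the way, in this order (a step that is already met when the one before it is completed fails the run):
1. the hood's pointer is at the index (within 0.12 rad) while the collar is still open (under 0.45 rad) (value of joint hood between -0.12 and 0.12 rad and value of joint collar below 0.45 rad), for 0.2 s.
2. the collar is turned home to the locked mark with the hood still at its index (value of joint hood between -0.12 and 0.12 rad and value of joint collar above 1.3 rad), for 0.2 s.
At the end, for the whole second after the job is handed in: The hood's pointer is in line with the index block (hood joint within 0.12 rad of 0), the collar is home at the red mark (collar joint above 1.30 of 1.40 rad), both are at rest, and the reservoir, slide, brush and loupe are within 20 mm of where they began (all of step 2 and velocity of joint collar between -0.05 and 0.05 rad/s and velocity of joint hood between -0.05 and 0.05 rad/s); the robot touches nothing.
It fails at once if the reservoir is moved more than 20 mm (distance of reservoir from where it was at the start of the episode above 0.02 m).
It fails at once if the slide is moved more than 20 mm (distance of slide from where it was at the start of the episode above 0.02 m).
It fails at once if the brush is moved more than 20 mm (distance of brush from where it was at the start of the episode above 0.02 m).
It fails at once if the loupe is moved more than 20 mm (distance of loupe from where it was at the start of the episode above 0.02 m).
It also fails if it takes over 48 s, if anything falls off the work surface, if the arm or the gripper's body presses on something with over 40 N, if the wrist force passes 120 N, or if a joint passes its speed limit or range.

## Working session

There is one attempt and no reset: what is moved stays moved. The work goes in short steps, Python scripts to look and compute and a tool call to move; the robot and the scene stay as the last step left them, time stands still between calls to the robot, and variables do not carry over. Pictures are saved under pics/ and viewed, at most 10 in all, crops included, and the job is handed in when it is done.

Besides the shell and the picture viewer there is one more tool, called after ">>>" as name([rows], argument=value, ...), one row to a line, values as JSON. jog_arm: Moves the arm, as the interface text tells. Its arguments: {"type":"object","properties":{"increments":{"type":"array"},"grip_force":{"type":"number"}},"required":["increments"]}

```bash
ls; mkdir -p pics; python3 - <<'E'
from workcell import get_obs, optics, workorder, manip
import cv2,numpy as np
print(get_obs(), manip.tip_extent)
for n in("scene","top"):
    c=optics.camera(n); cv2.imwrite(f"pics/{n}0.png",c["color"][:,:,::-1]); np.savez(f"{n}0.npz",**c)
    print(n,c["K"],c["R"],c["t"])
E
```

```text
pics
{'clock': 0.0, 'joint_pos': array([ 1.28540006,  0.33288673, -0.06470708,  1.46094918,  0.02160551,
        1.34984664, -0.08848034]), 'joint_velocities': array([ 0.0004923 , -0.00122872,  0.00116557,  0.000334  , -0.00135905,
       -0.00033324,  0.00109186]), 'tau': array([ 1.88302402e-03, -6.25444651e+01,  5.01976430e-02, -3.91601801e+01,
        1.61922741e-02,  9.88638669e-03,  9.31311945e-06]), 'position': array([ 0.16227867, -0.60322645,  0.25550287]), 'ee_rot': array([ 9.91376247e-01,  1.31044465e-01, -1.23749623e-04, -6.86002061e-04]), 'ft_force': array([0.12703374, 0.57995445, 0.02542593]), 'torque': array([0.0139546 , 0.02755361, 0.01319831]), 'grasp_force': 0.0, 'grip_width': 1.0014775601465924} 0.025
scene [[499.29065482   0.         319.7458732 ]
 [  0.         499.29065482 200.09860843]
 [  0.           0.           1.        ]] [[ 0.71713323  0.6969321   0.00236355]
 [ 0.60694388 -0.62286258 -0.49362064]
 [-0.3425479   0.3554263  -0.86967412]] [-0.39205704 -0.27927717  1.89249538]
top [[475.02900505   0.         319.84126526]
 [  0.         475.02900505 204.20506352]
 [  0.           0.           1.        ]] [[-0.01909597 -0.99980345 -0.00533057]
 [-0.98766486  0.01969234 -0.15533941]
 [ 0.15541385  0.00229846 -0.98784678]] [0.00914876 0.58266598 1.36838292]
```

View pics/scene0.png

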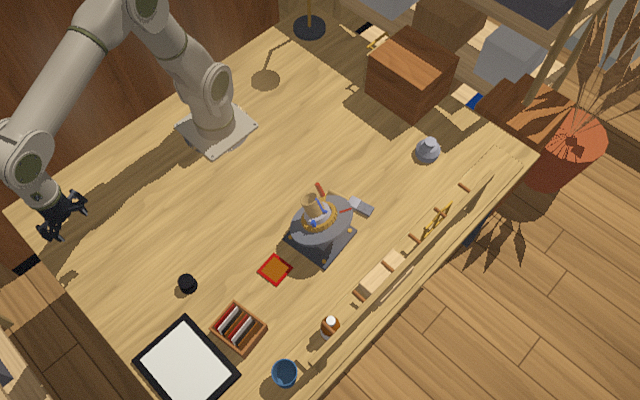

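View pics/top0.png

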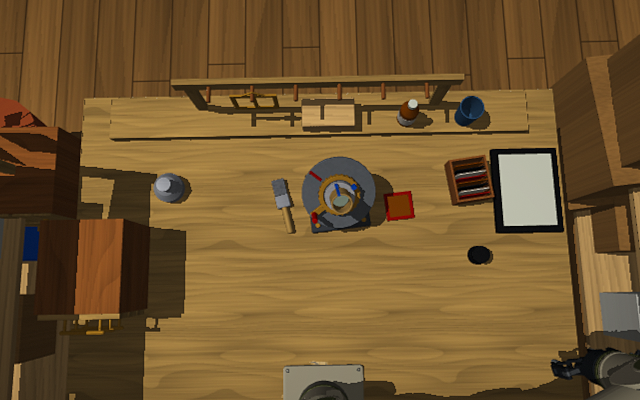

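The scene view shows the lens at about (320,215), with the loupe at (187,284) and the slide at (275,270). In the top view the disc is at (338,192), the red knob near (315,219) and the red mark near (315,175). I'll fit the disc plane next and take enlarged crops.

```bash
python3 - <<'E'
import cv2,numpy as np
from scipy.optimize import least_squares
d=np.load("top0.npz");
def cloud(d):
    K,R,t=d["K"],d["R"],d["t"];z=d["depth"];v,u=np.indices(z.shape)
    X=np.stack([(u-K[0,2])/K[0,0]*z,(v-K[1,2])/K[1,1]*z,z],-1)
    return (X-t)@R
for n in("scene","top"):
    d=np.load(n+"0.npz");P=cloud(d);im=d["color"]
    c=(338,192) if n=="top" else (322,218)
    sl=np.s_[c[1]-50:c[1]+50,c[0]-65:c[0]+65]
    cv2.imwrite(f"pics/{n}crop.png",cv2.resize(im[sl][:,:,::-1],None,fx=6,fy=6,interpolation=cv2.INTER_CUBIC))
    p=P[sl].reshape(-1,3);col=im[sl].reshape(-1,3).astype(int);ok=(d["depth"][sl].reshape(-1)>0)&(p[:,2]>.05)
    p=p[ok];col=col[ok]
    rng=np.random.default_rng(0);best=0
    for i in range(2000):
        a=p[rng.choice(len(p),3,False)];nn=np.cross(a[1]-a[0],a[2]-a[0]);L=np.linalg.norm(nn)
        if L<1e-9: continue
        nn/=L;nn*=np.sign(nn[2])
        if abs(nn[2]-np.cos(np.radians(28)))>.06: continue
        m=abs((p-a[0])@nn)<.002
        if m.sum()>best: best=m.sum();M=m
    q=p[M];m0=q.mean(0);nn=np.linalg.svd(q-m0,full_matrices=False)[2][2];nn*=np.sign(nn[2])
    yaw=np.arctan2(-nn[1],-nn[0])
    print(n,best,nn,"tilt",np.degrees(np.arccos(nn[2])),"yaw",np.degrees(yaw))
    # disc circle: fit boundary via hull
    z=nn;y=np.cross(z,[np.cos(yaw),np.sin(yaw),0]);y/=np.linalg.norm(y);x=np.cross(y,z)
    uv=np.stack([(q-m0)@x,(q-m0)@y],1).astype(np.float32)
    (cx,cy),r=cv2.minEnclosingCircle(uv);C=m0+cx*x+cy*y
    print("centre",C,"r",r)
    def show(nm,mask):
        a=p[mask]-C; loc=np.stack([a@x,a@y,a@z],1)
        if len(loc): print(nm,len(loc),loc.mean(0).round(4),"polar",np.degrees(np.arctan2(loc[:,1],loc[:,0])).round(0)[:60])
    h=cv2.cvtColor(col[None].astype(np.uint8),cv2.COLOR_RGB2HSV)[0].astype(int)
    show("blue",(abs(h[:,0]-115)<12)&(h[:,1]>130)&(h[:,2]>60)); show("red",((h[:,0]<5)|(h[:,0]>174))&(h[:,1]>170)&(h[:,2]>80))
E
```

```text
scene 842 [-0.46901534 -0.05271149  0.88161563] tilt 28.162126281777446 yaw 6.4124251089039666
centre [ 0.60158948 -0.05678981  0.12613688] r 0.10668450593948364
blue 28 [ 0.0277 -0.0208  0.0425] polar [ 17.  15.  19.  18.  12.  13.  20.  10.   9.  16.  13. -56. -62. -56.
 -55. -64. -60. -55. -53. -63. -59. -54. -55. -57. -55. -57. -55. -58.]
red 1 [0.0666 0.072  0.0014] polar [47.]
top 1436 [-0.46723185 -0.04462977  0.88300769] tilt 27.99266443676146 yaw 5.4563121830583645
centre [ 0.60059264 -0.05357933  0.12499719] r 0.10490676760673523
blue 63 [ 0.0279 -0.0172  0.0484] polar [ 10.   7.   2. -53. -55.  12.   8.   3. -55. -55. -55. -55. -63.  13.
   9. -55. -55. -54. -57. -60. -68.  14.  10.   5.  -1. -54. -55. -58.
 -61. -63. -63.  11.   6.   1. -56. -60. -61. -62. -66. -66.  13.   8.
   3. -61. -65. -65. -74.  14.   9.   4.  11.   6.  12.   7.   2.  13.
   8.   3.  10.   5.]
red 82 [0.0043 0.0669 0.0304] polar [ 43.  43.  44.  44.  43.  47.  46.  44.  43.  47.  46.  45.  43.  43.
  47.  46.  45.  43.  42.  47.  45.  45.  43.  47.  46.  44.  43.  42.
  47.  47.  44.  44.  41.  46.  45.  44.  42.  47.  46. 120. 118. 120.
 119. 119. 118. 120. 118. 118. 119. 118. 119. 119. 118. 118. 119. 119.
 118. 120. 121. 119.]
```

View pics/topcrop.png

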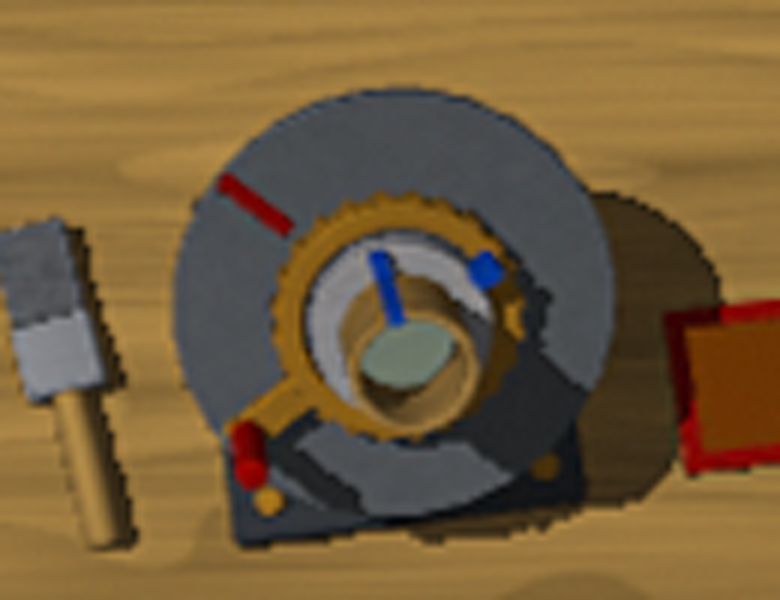

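View pics/scenecrop.png

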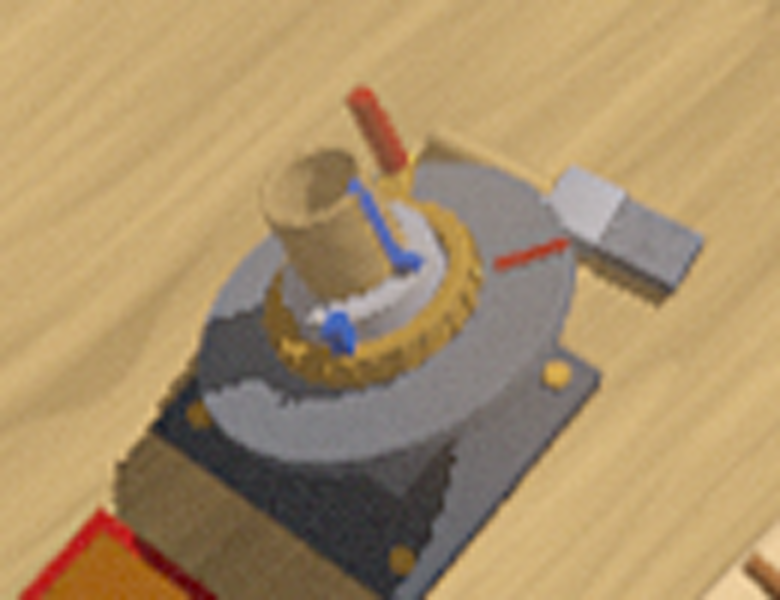

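Both crops are clear. In the top crop (6x, offset 273,142) the pointer tip is at about (380,258), the stripe's rim end at (397,322), the index block at (487,270) and the knob's top end at (252,472). The red mark runs from (222,183) to (290,230). Next I'll intersect these rays with their known planes.

```bash
cat > h.py <<'E'
import numpy as np, cv2
from scipy.spatial.transform import Rotation as Ro
from workcell import get_obs, optics
C=np.array([.6008,-.0545,.125]); YAW=np.radians(5.6); T=np.radians(28)
def frame():
    z=np.array([-np.sin(T)*np.cos(YAW),-np.sin(T)*np.sin(YAW),np.cos(T)])
    y=np.array([-np.sin(YAW),np.cos(YAW),0]); return np.stack([np.cross(y,z),y,z],1)
L=frame()
def px(d,u,v,h):   # pixel -> lens coords on plane h out
    r=d["R"].T@np.linalg.solve(d["K"],[u,v,1]); o=-d["R"].T@d["t"]
    k=(h-(o-C)@L[:,2])/(r@L[:,2]); q=L.T@(o+k*r-C)
    return q.round(4),np.hypot(*q[:2]).round(4),np.degrees(np.arctan2(q[1],q[0])).round(1)
def proj(d,q):
    p=d["R"]@(C+L@np.array(q))+d["t"]; p=d["K"]@p; return p[:2]/p[2]
def tool(r,polar,h,ypolar): # grasp-axis TCP pose: position polar coords, tool y at ypolar, z into disc
    a=np.radians(polar); b=np.radians(ypolar)
    y=L@[np.cos(b),np.sin(b),0]; z=-L[:,2]; return C+L@[r*np.cos(a),r*np.sin(a),h],np.stack([np.cross(y,z),y,z],1)
def delta(p,R,obs=None):
    o=obs or get_obs(); R0=Ro.from_quat(o["ee_rot"]).as_matrix()
    return (R0.T@(p-o["position"])).round(4),Ro.from_matrix(R0.T@R).as_rotvec().round(4)
E
python3 - <<'E'
from h import *
d=np.load("top0.npz");s=np.load("scene0.npz")
for n,x,y,h in[("tip",380,258,41),("rim",397,322,92),("index",487,262,40),("knobtop",252,472,68),("mark",222,183,0),("mark",290,230,0),("hoodc",408,355,92)]:
    print(n,px(d,273+x/6-.4,142+y/6-.4,h/1e3))
for n,x,y,h in[("tip",412,262,41),("rim",353,185,92),("index",340,322,40),("knobtop",360,95,68),("mark",497,266,0),("mark",568,241,0),("hoodc",309,186,92)]:
    print("S",n,px(s,257+x/6-.4,168+y/6-.4,h/1e3))
for yp in(60,): print(delta(*tool(0,0,.175,yp)))
E
```

```text
tip (array([0.0382, 0.006 , 0.041 ]), np.float64(0.0386), np.float64(8.9))
rim (array([0.0239, 0.0041, 0.092 ]), np.float64(0.0242), np.float64(9.7))
index (array([ 0.0301, -0.0422,  0.04  ]), np.float64(0.0518), np.float64(-54.4))
knobtop (array([-0.047 ,  0.0746,  0.068 ]), np.float64(0.0881), np.float64(122.2))
mark (array([ 0.0703,  0.0729, -0.    ]), np.float64(0.1013), np.float64(46.0))
mark (array([0.0442, 0.0441, 0.    ]), np.float64(0.0624), np.float64(44.9))
hoodc (array([0.0082, 0.0007, 0.092 ]), np.float64(0.0082), np.float64(4.8))
S tip (array([0.0377, 0.0072, 0.041 ]), np.float64(0.0384), np.float64(10.8))
S rim (array([0.0223, 0.0067, 0.092 ]), np.float64(0.0233), np.float64(16.7))
S index (array([ 0.0271, -0.0396,  0.04  ]), np.float64(0.048), np.float64(-55.6))
S knobtop (array([-0.0483,  0.0756,  0.068 ]), np.float64(0.0897), np.float64(122.6))
S mark (array([ 0.0442,  0.047 , -0.    ]), np.float64(0.0645), np.float64(46.7))
S mark (array([ 0.0706,  0.0758, -0.    ]), np.float64(0.1036), np.float64(47.0))
S hoodc (array([-0.0013, -0.0026,  0.092 ]), np.float64(0.0029), np.float64(-117.2))
(array([ 0.4849, -0.4295, -0.0234]), array([-0.6239,  0.1115, -2.3919]))
```

```bash
python3 - <<'E'
from h import *
o=get_obs();p1,R1=tool(0,0,.175,60);R0=Ro.from_quat(o["ee_rot"]);w=(R0.inv()*Ro.from_matrix(R1)).as_rotvec();dp=p1-o["position"]
print(p1,w/4)
for k in range(4): print(((R0*Ro.from_rotvec(w*k/4)).inv().apply(dp/4)).round(4))
E
```

```text
[ 0.51903458 -0.06251717  0.27951583] [-0.15598618  0.02786784 -0.5979832 ]
[ 0.1212 -0.1074 -0.0058]
[ 0.1605 -0.0189 -0.012 ]
[ 0.1431  0.0761 -0.003 ]
[0.0754 0.1424 0.0178]
```

>>> jog_arm([
  [0.121,-0.107,-0.006,-0.156,0.028,-0.598,1],
  [0.121,-0.107,-0.006,-0.156,0.028,-0.598,1],
  [0.121,-0.107,-0.006,-0.156,0.028,-0.598,1],
  [0.121,-0.107,-0.006,-0.156,0.028,-0.598,1],
  [0.121,-0.107,-0.006,-0.156,0.028,-0.598,1],
])

```text
clock: 0.52
position: [0.2569, -0.4629, 0.2627]
ee_rot: [0.903, 0.423, 0.025, 0.075]
ft_force: [0.7, -0.3, -0.2]
grip_width: 0.999
grasp_force: 0.0
```

>>> jog_arm([
  [0.16,-0.019,-0.012,-0.156,0.028,-0.598,1],
  [0.16,-0.019,-0.012,-0.156,0.028,-0.598,1],
  [0.16,-0.019,-0.012,-0.156,0.028,-0.598,1],
  [0.16,-0.019,-0.012,-0.156,0.028,-0.598,1],
  [0.16,-0.019,-0.012,-0.156,0.028,-0.598,1],
])

```text
clock: 0.93
position: [0.3443, -0.328, 0.2687]
ee_rot: [0.729, 0.668, 0.046, 0.142]
ft_force: [-0.2, -0.5, -0.1]
grip_width: 0.999
grasp_force: 0.0
```

```bash
python3 - <<'E'
from h import *
o=get_obs();print(o["clock"],o["position"],o["joint_pos"].round(2));print(*delta(*tool(0,0,.175,60)))
E
```

```text
0.9333 [ 0.34427037 -0.32799741  0.26868675] [ 1.07 -0.19 -0.32  2.02 -0.15  1.02  0.72]
[ 0.2789  0.1528 -0.0043] [-0.3082  0.0548 -1.1817]
```

>>> jog_arm([
  [0.143,0.076,-0.003,-0.156,0.028,-0.598,1],
  [0.143,0.076,-0.003,-0.156,0.028,-0.598,1],
  [0.143,0.076,-0.003,-0.156,0.028,-0.598,1],
  [0.143,0.076,-0.003,-0.156,0.028,-0.598,1],
  [0.143,0.076,-0.003,-0.156,0.028,-0.598,1],
])

```text
clock: 1.35
position: [0.4326, -0.1925, 0.2748]
ee_rot: [0.487, 0.849, 0.063, 0.196]
ft_force: [0.0, 0.2, -0.1]
grip_width: 1.0
grasp_force: 0.0
```

>>> jog_arm([
  [0.075,0.142,0.018,-0.156,0.028,-0.598,1],
  [0.075,0.142,0.018,-0.156,0.028,-0.598,1],
  [0.075,0.142,0.018,-0.156,0.028,-0.598,1],
  [0.075,0.142,0.018,-0.156,0.028,-0.598,1],
  [0.075,0.142,0.018,-0.156,0.028,-0.598,1],
])

```text
clock: 1.77
position: [0.5209, -0.0571, 0.2804]
ee_rot: [0.198, 0.95, 0.075, 0.231]
ft_force: [-0.4, -0.0, 0.1]
grip_width: 0.999
grasp_force: 0.0
```

```bash
python3 - <<'E'
from h import *
o=get_obs();print(o["clock"],o["position"],o["joint_pos"].round(2));print(*delta(*tool(0,0,.175,60)));print(*delta(*tool(0,0,.078,60)))
E
```

```text
1.7667 [ 0.52092826 -0.05706419  0.280429  ] [ 0.66 -0.21 -0.51  2.04 -0.3   0.82  1.45]
[-0.0003 -0.0058 -0.0004] [ 0.0051 -0.0003  0.014 ]
[-0.0004 -0.0063  0.0966] [ 0.0051 -0.0003  0.014 ]
```

>>> jog_arm([
  [0,-0.006,0,0.005,0,0.014,1],
  [0,-0.006,0,0.005,0,0.014,1],
  [0,-0.006,0.03,0.005,0,0.014,1],
  [0,-0.006,0.06,0.005,0,0.014,1],
  [0,-0.006,0.06,0.005,0,0.014,1],
])

```text
clock: 2.18
position: [0.543, -0.0673, 0.2204]
ee_rot: [0.216, 0.947, 0.073, 0.226]
ft_force: [-0.8, -0.3, -1.0]
grip_width: 1.0
grasp_force: 0.0
```

```bash
python3 - <<'E'
from h import *
o=get_obs();print(o["clock"],o["ft_force"]);print(*delta(*tool(0,0,.078,60)))
d=optics.camera("top");s=optics.camera("scene")
f=lambda im,c:cv2.resize(im["color"][c[1]-50:c[1]+50,c[0]-40:c[0]+40][:,:,::-1],None,fx=5,fy=5,interpolation=cv2.INTER_CUBIC)
cv2.imwrite("pics/a.png",np.hstack([f(d,(338,192)),f(s,(322,208))]))
E
```

```text
2.1833 [-0.7601649  -0.2908302  -0.97123772]
[-0.0026  0.0101  0.0337] [-0.0075 -0.0052 -0.0212]
```

View pics/a.png

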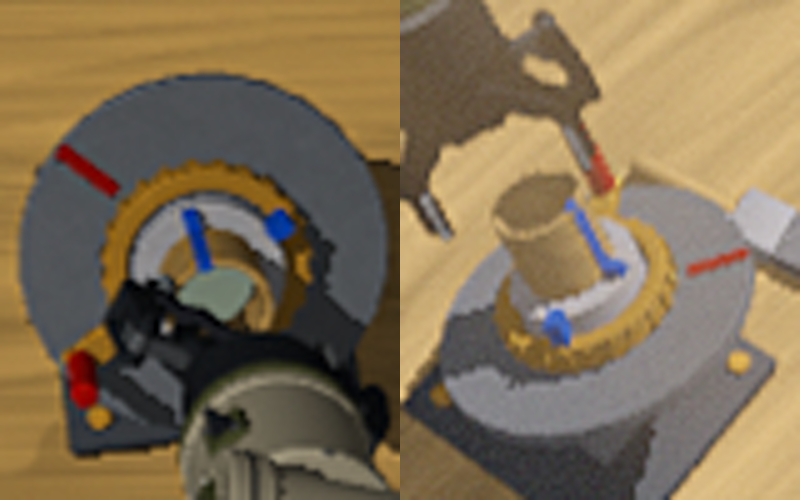

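The picture shows the fingers still outside the hood, with hood and collar unmoved. My last offset came from a reading taken while the arm was moving, so I'll undo it and let the arm settle.

>>> jog_arm([
  [0,0.006,0,-0.005,0,-0.014,1],
  [0,0.006,0,-0.005,0,-0.014,1],
  [0,0.006,0,-0.005,0,-0.014,1],
  [0,0.006,0,-0.005,0,-0.014,1],
  [0,0.006,0,-0.005,0,-0.014,1],
])

```text
clock: 2.7
position: [0.5466, -0.0616, 0.2275]
ee_rot: [0.205, 0.948, 0.073, 0.231]
ft_force: [0.8, -1.4, -0.1]
grip_width: 1.002
grasp_force: 0.0
```

```bash
python3 - <<'E'
from h import *
o=get_obs();print(abs(o["joint_velocities"]).max(),*delta(*tool(0,0,.078,60)))
E
```

```text
0.007846125832195325 [0.0008 0.0017 0.0381] [-0.0007  0.0018  0.0003]
```

>>> jog_arm([
  [0.001,0.002,0.015,0,0,0,1],
  [0.001,0.002,0.03,0,0,0,1],
  [0.001,0.002,0.038,0,0,0,1],
  [0.001,0.002,0.038,0,0,0,1],
  [0.001,0.002,0.038,0,0,0,1],
])

```text
clock: 3.12
position: [0.5641, -0.0575, 0.1932]
ee_rot: [0.205, 0.948, 0.074, 0.23]
ft_force: [0.1, -0.1, 0.7]
grip_width: 1.001
grasp_force: 0.0
```

>>> jog_arm([
  [0,0,0,0,0,0,0.2],
  [0,0,0,0,0,0,0.2],
  [0,0,0,0,0,0,0.2],
  [0,0,0,0,0,0,0.2],
  [0,0,0,0,0,0,0.2],
], grip_force=50)

```text
clock: 3.53
position: [0.5641, -0.0582, 0.1943]
ee_rot: [0.205, 0.948, 0.073, 0.231]
ft_force: [-9.1, -1.3, 8.9]
grip_width: 0.675
grasp_force: 50.4
```

```bash
python3 - <<'E'
from h import *
o=get_obs();print(o["ft_force"],o["grip_width"],o["grasp_force"],abs(o["joint_velocities"]).max(),*delta(*tool(0,0,.078,60)))
E
```

```text
[-9.12570621 -1.30342971  8.85887324] 0.6750992096837654 50.439822636544704 0.0022127816341562427 [0.     0.0002 0.0005] [-0.0015  0.0017  0.0001]
```

>>> jog_arm([
  [0,0,0,0,0,0.08,0.2],
  [0,0,0,0,0,0.16,0.2],
  [0,0,0,0,0,0.24,0.2],
  [0,0,0,0,0,0.32,0.2],
  [0,0,0,0,0,0.4,0.2],
])

```text
clock: 3.95
position: [0.5639, -0.0584, 0.1942]
ee_rot: [0.391, 0.888, 0.118, 0.212]
ft_force: [-11.1, -2.6, 9.0]
grip_width: 0.671
grasp_force: 50.4
```

>>> jog_arm([
  [0,0,0,0,0,0.08,0.2],
  [0,0,0,0,0,0.16,0.2],
  [0,0,0,0,0,0.24,0.2],
  [0,0,0,0,0,0.32,0.2],
  [0,0,0,0,0,0.4,0.2],
])

```text
clock: 4.37
position: [0.5637, -0.0586, 0.1941]
ee_rot: [0.56, 0.793, 0.157, 0.184]
ft_force: [-10.8, -3.3, 10.9]
grip_width: 0.678
grasp_force: 50.5
```

>>> jog_arm([
  [0,0,0,0,0,0.1,0.2],
  [0,0,0,0,0,0.2,0.2],
  [0,0,0,0,0,0.3,0.2],
  [0,0,0,0,0,0.4,0.2],
  [0,0,0,0,0,0.4,0.2],
])

```text
clock: 4.78
position: [0.5634, -0.0586, 0.1939]
ee_rot: [0.707, 0.665, 0.19, 0.148]
ft_force: [-12.9, -3.7, 11.9]
grip_width: 0.674
grasp_force: 51.0
```

```bash
python3 - <<'E'
from h import *
o=get_obs();print(o["joint_pos"].round(2),o["torque"],*delta(*tool(0,0,.078,60)))
d=optics.camera("top");s=optics.camera("scene");np.savez("top1.npz",**d);np.savez("scene1.npz",**s)
f=lambda im,c:cv2.resize(im["color"][c[1]-40:c[1]+40,c[0]-40:c[0]+40][:,:,::-1],None,fx=5,fy=5,interpolation=cv2.INTER_CUBIC)
cv2.imwrite("pics/b.png",np.hstack([f(d,(338,182)),f(s,(322,208))]))
E
```

```text
[ 0.65 -0.   -0.58  2.06 -0.14  0.6   0.11] [-0.2939796   2.49609084 -0.14363264] [0.0005 0.0008 0.0005] [-0.0021  0.0018 -1.2065]
```

View pics/b.png

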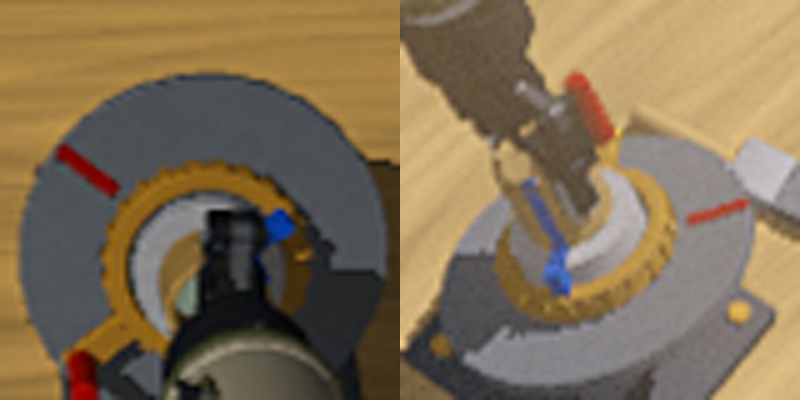

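```bash
python3 - <<'E'
from h import *
s=np.load("scene1.npz");t=np.load("top1.npz")
for a in(-70,-65,-60,-55,-50):
    b=np.radians(a);print(a,[((proj(s,[r*np.cos(b),r*np.sin(b),h])-[282,168]+.4)*5).round() +[400,0] for r,h in((.030,.09),(.030,.06),(.042,.041))], ((proj(t,[.042*np.cos(b),.042*np.sin(b),.041])-[298,142]+.4)*5).round())
b=np.radians(-60);print("idx",[((proj(s,[r*np.cos(b),r*np.sin(b),.04])-[282,168]+.4)*5).round()+[400,0] for r in(.04,.054)],[((proj(t,[r*np.cos(b),r*np.sin(b),.04])-[298,142]+.4)*5).round() for r in(.04,.054)])
for n,d,o in(("t",t,(298,142)),("s",s,(282,168))):
    im=d["color"][o[1]:o[1]+80,o[0]:o[0]+80]
    if n=="t": cv2.imwrite("pics/ct.png",cv2.resize(im[35:60,45:70][:,:,::-1],None,fx=24,fy=24,interpolation=cv2.INTER_CUBIC)); A=im[35:60,45:70]
    else: B=im[30:65,15:50]
cv2.imwrite("pics/c.png",np.hstack([cv2.resize(x[:,:,::-1],(400,400),interpolation=cv2.INTER_CUBIC) for x in(A,B)]))
E
```

```text
-70 [array([520., 191.]), array([539., 225.]), array([543., 261.])] [279. 247.]
-65 [array([524., 191.]), array([543., 225.]), array([549., 261.])] [275. 241.]
-60 [array([527., 191.]), array([546., 225.]), array([554., 261.])] [272. 236.]
-55 [array([531., 190.]), array([550., 224.]), array([560., 260.])] [268. 231.]
-50 [array([536., 189.]), array([554., 223.]), array([565., 259.])] [263. 226.]
idx [array([555., 259.]), array([551., 277.])] [array([269., 238.]), array([290., 223.])]
```

View pics/c.png

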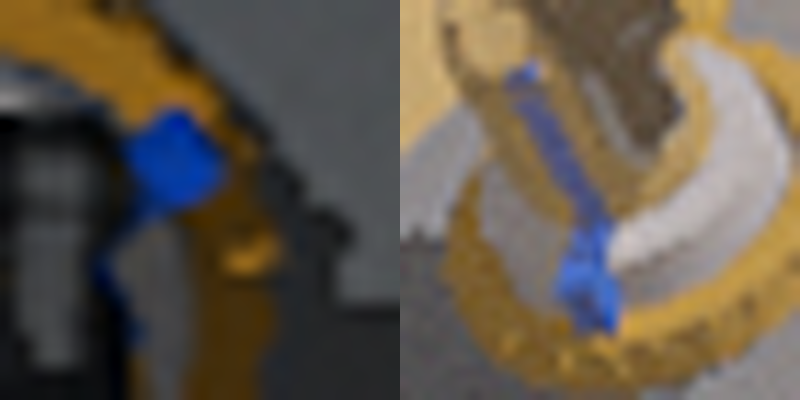

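The pointer tip is next to the index block in both crops (scene crop about (590,230), block at (590,290)). A finger hides the rest, so I'll release, back off and look without the obstruction.

>>> jog_arm([
  [0,0,0,0,0,0,1],
  [0,0,0,0,0,0,1],
  [0,0,0,0,0,0,1],
  [0,0,0,0,0,0,1],
  [0,0,0,0,0,0,1],
])

```text
clock: 5.3
position: [0.5643, -0.0574, 0.1934]
ee_rot: [0.704, 0.667, 0.191, 0.149]
ft_force: [-0.2, 0.0, 0.0]
grip_width: 1.002
grasp_force: 0.0
```

>>> jog_arm([
  [0,0,-0.02,0,0,0,1],
  [0,0,-0.05,0,0,0,1],
  [0,0,-0.09,0,0,0,1],
  [0,0,-0.1,0,0,0,1],
  [0,0,-0.1,0,0,0,1],
])

```text
clock: 5.72
position: [0.518, -0.0625, 0.2852]
ee_rot: [0.704, 0.667, 0.192, 0.152]
ft_force: [0.2, 0.1, 0.5]
grip_width: 0.995
grasp_force: 0.0
```

```bash
python3 - <<'E'
from h import *
o=get_obs();print(o["grip_width"],o["ft_force"],*delta(*tool(0,0,.078,60)))
d=optics.camera("top");s=optics.camera("scene");np.savez("top2.npz",**d);np.savez("scene2.npz",**s)
im=[]
for D,c in((d,(350,185)),(s,(318,217))):
    a=cv2.resize(D["color"][c[1]-25:c[1]+25,c[0]-20:c[0]+20][:,:,::-1],None,fx=10,fy=10,interpolation=cv2.INTER_CUBIC)
    b=np.radians(-60)
    for r,h in((.030,.09),(.030,.042),(.042,.041),(.054,.04)):
        p=(proj(D,[r*np.cos(b),r*np.sin(b),h])-[c[0]-20,c[1]-25]+.5)*10
        cv2.circle(a,tuple(int(x) for x in p),3,(0,255,0),-1)
    im.append(a)
cv2.imwrite("pics/d.png",np.hstack(im))
E
```

```text
0.9953434447940769 [0.23457916 0.12640875 0.50600429] [-1.000e-04 -2.400e-03  1.025e-01] [ 0.0034  0.0062 -1.1987]
```

View pics/d.png

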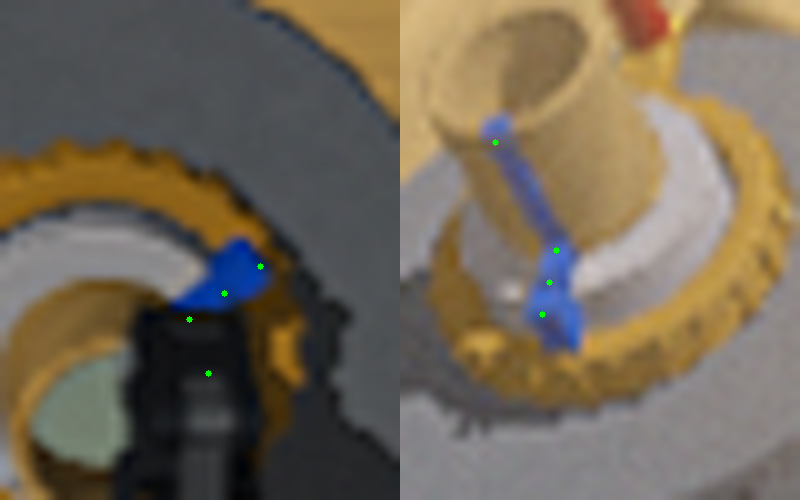

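The scene half shows the stripe running into the index block at (555,265-330), so it is close. To settle the angle I'll fit the lens pose from the block and knob silhouettes, then get the stripe's polar angle by ray-cylinder intersection.

```bash
cat > fit.py <<'E'
import h; from h import *
from scipy.optimize import least_squares
D={k:dict(np.load(k+".npz")) for k in("scene0","top0","scene2")}
def hsv(d): return cv2.cvtColor(d["color"],cv2.COLOR_RGB2HSV).astype(float)
def blobs(d,red):
    H=hsv(d); h_,s,v=H[...,0],H[...,1],H[...,2]
    m=((h_<6)|(h_>172))&(s>140)&(v>70) if red else (abs(h_-113)<14)&(s>90)&(v>60)
    w=np.zeros_like(m);w[142:262,262:402]=1; n,l,st,c=cv2.connectedComponentsWithStats((m&w).astype(np.uint8))
    return [(st[i,4],c[i].round(1),l==i) for i in range(1,n) if st[i,4]>5]
def sil(d,pts):   # silhouette centroid of convex body
    p=np.array([proj(d,q) for q in pts],np.float32); m=cv2.moments(cv2.convexHull(p)); return np.array([m["m10"],m["m01"]])/m["m00"]
def pol(r,a): return [r*np.cos(a),r*np.sin(a)]
b=np.radians(-60); er,et=np.array(pol(1,b)),np.array([-np.sin(b),np.cos(b)])
block=[[*(r*er+w*et),z] for r in(.04,.054) for w in(-.005,.005) for z in(.022,.04)]
blockw=[[*(r*er+w*et),z] for r in(.04,.054) for w in(-.007,.007) for z in(.022,.04)]
k=np.array(pol(.09,np.radians(125)))
knob=[[*(k+.008*np.array(pol(1,a))),z] for a in np.linspace(0,6.28,16) for z in(.015,.068)]
if __name__=="__main__":
    for n in D:
        for red in(0,1): print(n,red,[(x[0],x[1]) for x in blobs(D[n],red)])
        print(n,"model block",sil(D[n],block).round(1),"knob",sil(D[n],knob).round(1))
E
python3 fit.py
```

```text
scene0 0 [(np.int32(23), array([321.5, 207.1])), (np.int32(27), array([313.2, 222.9]))]
scene0 1 [(np.int32(6), array([349. , 208.8])), (np.int32(53), array([274.7, 257.5]))]
scene0 model block [313.3 223.2] knob [318.5 189.4]
top0 0 [(np.int32(41), array([337. , 189.4])), (np.int32(30), array([353.4, 186.8]))]
top0 1 [(np.int32(45), array([314.9, 175.5])), (np.int32(26), array([397. , 193.6])), (np.int32(68), array([391.7, 216.4])), (np.int32(48), array([314., 218.]))]
top0 model block [353.  186.7] knob [314.7 218.5]
scene2 0 [(np.int32(38), array([313.2, 221.2]))]
scene2 1 [(np.int32(52), array([274.9, 257.5]))]
scene2 model block [313.3 223.2] knob [318.5 189.4]
```

```bash
python3 - <<'E'
from fit import *
for n in D:
    d=D[n]; H=hsv(d); m=(abs(H[...,0]-113)<16)&(H[...,1]>60)
    o=L.T@(-d["R"].T@d["t"]-C); out=[]
    for v,u in zip(*np.nonzero(m)):
        if not(150<v<250 and 270<u<390): continue
        r=L.T@(d["R"].T@np.linalg.solve(d["K"],[u,v,1])); A=r[0]**2+r[1]**2;B=o[0]*r[0]+o[1]*r[1];Cc=o[0]**2+o[1]**2-.0295**2
        q=B*B-A*Cc
        if q<0: continue
        p=o+r*(-B-np.sqrt(q))/A
        if .05<p[2]<.09: out.append((p[2],np.degrees(np.arctan2(p[1],p[0])),H[v,u,1]))
    a=np.array(out);print(n,len(a),"weighted",np.average(a[:,1],weights=a[:,2]) if len(a) else "",a[:,1].std() if len(a) else "")
E
```

```text
scene0 20 weighted 10.538958699644734 4.201106361557847
top0 14 weighted 9.743263535880821 4.519055322418737
scene2 16 weighted -57.03578447645618 3.7360467871120076
```

Measured from the fitted model, the stripe is at -57 to -59°, so the hood is within about 0.05 rad of its index, inside the 0.12 tolerance. Next is the knob.

```bash
python3 - <<'E'
from h import *
o=get_obs();print(abs(o["joint_velocities"]).max(),*delta(*tool(.09,125,.14,35)))
E
```

```text
0.03130952859906924 [ 0.0646 -0.0617  0.0372] [ 3.00e-04  1.60e-03 -7.63e-01]
```

>>> jog_arm([
  [0.02,-0.02,0,0,0,-0.12,1],
  [0.045,-0.042,0.01,0,0,-0.24,1],
  [0.065,-0.062,0.03,0,0,-0.36,1],
  [0.065,-0.062,0.037,0,0,-0.48,1],
  [0.065,-0.062,0.037,0,0,-0.6,1],
])

```text
clock: 6.23
position: [0.4808, 0.01, 0.2207]
ee_rot: [0.473, 0.848, 0.137, 0.196]
ft_force: [-0.5, -1.4, 0.1]
grip_width: 0.998
grasp_force: 0.0
```

>>> jog_arm([
  [0,0,0,0,0,-0.1,1],
  [0,0,0,0,0,-0.163,1],
  [0,0,0,0,0,-0.163,1],
  [0,0,0,0,0,-0.163,1],
  [0,0,0,0,0,-0.163,1],
])

```text
clock: 6.65
position: [0.4822, 0.0087, 0.2238]
ee_rot: [0.407, 0.881, 0.122, 0.208]
ft_force: [0.1, 0.2, 0.3]
grip_width: 0.997
grasp_force: 0.0
```

```bash
python3 - <<'E'
from h import *
o=get_obs();print(abs(o["joint_velocities"]).max(),o["joint_pos"].round(2),*delta(*tool(.09,125,.055,35)))
E
```

```text
0.008836224329347017 [ 0.49 -0.28 -0.52  2.21 -0.25  0.7   0.82] [-0.0011  0.0003  0.0847] [-0.0009 -0.0005 -0.0023]
```

>>> jog_arm([
  [-0.001,0,0.02,0,0,0,1],
  [-0.001,0,0.045,0,0,0,1],
  [-0.001,0,0.07,0,0,0,1],
  [-0.001,0,0.085,0,0,0,1],
  [-0.001,0,0.085,0,0,0,1],
])

```text
clock: 7.07
position: [0.522, 0.0118, 0.1468]
ee_rot: [0.407, 0.881, 0.122, 0.207]
ft_force: [-0.5, -0.1, -0.3]
grip_width: 1.001
grasp_force: 0.0
```

>>> jog_arm([
  [0,0,0,0,0,0,-0.2],
  [0,0,0,0,0,0,-0.4],
  [0,0,0,0,0,0,-0.7],
  [0,0,0,0,0,0,-0.8],
  [0,0,0,0,0,0,-0.8],
], grip_force=30)

```text
clock: 7.48
position: [0.523, 0.0115, 0.1509]
ee_rot: [0.406, 0.881, 0.122, 0.21]
ft_force: [0.6, -0.4, -0.3]
grip_width: 0.299
grasp_force: 0.0
```

>>> jog_arm([
  [0,0,0,0,0,0,-0.8],
  [0,0,0,0,0,0,-0.8],
  [0,0,0,0,0,0,-0.8],
  [0,0,0,0,0,0,-0.8],
])

```text
clock: 7.82
position: [0.523, 0.0116, 0.1507]
ee_rot: [0.405, 0.881, 0.122, 0.21]
ft_force: [-6.4, -0.0, 7.2]
grip_width: 0.18
grasp_force: 29.3
```

```bash
python3 - <<'E'
from h import *
o=get_obs();print(abs(o["joint_velocities"]).max(),*delta(*tool(.09,125,.055,35)))
p0,R0=tool(.09,125,.055,35)
for k in range(1,17):
    a=-5.05*k; p,R=tool(.09,125+a,.055,35+a); j=(k-1)//5
    if (k-1)%5==0: P,Q=tool(.09,125-25.25*j,.055,35-25.25*j)
    print(k,(Q.T@(p-P)).round(4),(Ro.from_matrix(Q.T@R).as_rotvec()).round(4))
E
```

```text
0.0016253243215651738 [ 0.0009 -0.0007  0.001 ] [0.0004 0.0018 0.0002]
1 [-0.0003  0.0079 -0.    ] [ 0.     -0.      0.0881]
2 [-0.0014  0.0158  0.    ] [-0.     -0.      0.1763]
3 [-0.0031  0.0235  0.    ] [-0.     -0.      0.2644]
4 [-0.0055  0.0311  0.    ] [-0.     -0.      0.3526]
5 [-0.0086  0.0384  0.    ] [-0.     -0.      0.4407]
6 [-0.0003  0.0079 -0.    ] [0.     0.     0.0881]
7 [-0.0014  0.0158  0.    ] [0.     0.     0.1763]
8 [-0.0031  0.0235  0.    ] [0.     0.     0.2644]
9 [-0.0055  0.0311  0.    ] [0.     0.     0.3526]
10 [-0.0086  0.0384  0.    ] [ 0.     -0.      0.4407]
11 [-0.0003  0.0079  0.    ] [0.     0.     0.0881]
12 [-0.0014  0.0158  0.    ] [0.     0.     0.1763]
13 [-0.0031  0.0235 -0.    ] [-0.      0.      0.2644]
14 [-0.0055  0.0311 -0.    ] [-0.      0.      0.3526]
15 [-0.0086  0.0384  0.    ] [-0.      0.      0.4407]
16 [-0.0003  0.0079 -0.    ] [ 0.     -0.      0.0881]
```

>>> jog_arm([
  [-0.0003,0.008,0,0,0,0.088,-0.8],
  [-0.0014,0.016,0,0,0,0.176,-0.8],
  [-0.003,0.0235,0,0,0,0.264,-0.8],
  [-0.0055,0.031,0,0,0,0.353,-0.8],
  [-0.0086,0.0384,0,0,0,0.441,-0.8],
])

```text
clock: 8.23
position: [0.5537, 0.0292, 0.168]
ee_rot: [0.59, 0.77, 0.165, 0.178]
ft_force: [-5.5, -3.4, 8.4]
grip_width: 0.175
grasp_force: 29.3
```

```bash
python3 - <<'E'
from h import *
o=get_obs();print(o["ft_force"],*delta(*tool(.09,99.75,.055,9.75)))
E
```

```text
[-5.52841625 -3.36445201  8.41850554] [ 0.001  -0.0011  0.0011] [ 0.0007  0.0022 -0.005 ]
```

Forces are low and the tool is on its path, so I'll carry on with the swing.

>>> jog_arm([
  [-0.0003,0.008,0,0,0,0.088,-0.8],
  [-0.0014,0.016,0,0,0,0.176,-0.8],
  [-0.003,0.0235,0,0,0,0.264,-0.8],
  [-0.0055,0.031,0,0,0,0.353,-0.8],
  [-0.0086,0.0384,0,0,0,0.441,-0.8],
])

```text
clock: 8.65
position: [0.5882, 0.0298, 0.1862]
ee_rot: [0.745, 0.622, 0.199, 0.137]
ft_force: [-8.3, -4.9, 8.3]
grip_width: 0.174
grasp_force: 29.5
```

>>> jog_arm([
  [-0.0003,0.008,0,0,0,0.088,-0.8],
  [-0.0014,0.016,0,0,0,0.176,-0.8],
  [-0.003,0.0235,0,0,0,0.264,-0.8],
  [-0.0055,0.031,0,0,0,0.353,-0.8],
  [-0.0086,0.0384,0,0,0,0.441,-0.8],
])

```text
clock: 9.07
position: [0.6198, 0.0138, 0.202]
ee_rot: [0.863, 0.444, 0.224, 0.09]
ft_force: [-12.2, -6.3, 9.5]
grip_width: 0.179
grasp_force: 29.8
```

```bash
python3 - <<'E'
from h import *
o=get_obs();print(o["joint_pos"].round(2),o["ft_force"],*delta(*tool(.09,49.25,.055,-40.75)))
q=L.T@(o["position"]-C);print(q,np.degrees(np.arctan2(q[1],q[0])))
E
```

```text
[ 0.48  0.11 -0.6   1.94  0.12  0.62 -0.81] [-12.20854729  -6.27007789   9.45257884] [ 0.0016 -0.0013  0.001 ] [ 0.0007  0.0034 -0.0064]
[0.05868296 0.06610572 0.05597198] 48.40409188486838
```

>>> jog_arm([
  [0,0.004,0,0,0,0.044,-0.8],
  [-0.0003,0.008,0,0,0,0.085,-0.8],
  [-0.0003,0.0085,0,0,0,0.085,-0.8],
  [-0.0003,0.0085,0,0,0,0.085,-0.8],
  [-0.0003,0.0085,0,0,0,0.085,-0.8],
])

```text
clock: 9.48
position: [0.623, 0.0113, 0.203]
ee_rot: [0.88, 0.41, 0.225, 0.079]
ft_force: [-27.5, 2.2, 14.1]
grip_width: 0.174
grasp_force: 31.1
```

```bash
python3 - <<'E'
from h import *
o=get_obs();q=L.T@(o["position"]-C);print(q,np.degrees(np.arctan2(q[1],q[0])),L.T@o["ft_force"])
E
```

```text
[0.06184309 0.06335347 0.05546362] 45.69118273939167 [-17.35063996   4.88075114  25.16356615]
```

The force has risen with the knob at about 45.7° polar, so the collar is at its stop. Releasing and backing off.

>>> jog_arm([
  [0,-0.001,0,0,0,0,-0.3],
  [0,-0.001,0,0,0,0,0.3],
  [0,-0.001,0,0,0,0,0.8],
  [0,-0.001,0,0,0,0,0.8],
  [0,-0.001,0,0,0,0,0.8],
])

```text
clock: 9.9
position: [0.6258, 0.0108, 0.2045]
ee_rot: [0.88, 0.409, 0.228, 0.081]
ft_force: [-0.8, 0.4, 0.1]
grip_width: 0.872
grasp_force: 0.0
```

>>> jog_arm([
  [0,0,-0.02,0,0,0,0.8],
  [0,0,-0.05,0,0,0,0.8],
  [0,0,-0.09,0,0,0,0.8],
  [0,0,-0.12,0,0,0,0.8],
  [0,0,-0.15,0,0,0,0.8],
])

```text
clock: 10.32
position: [0.5548, 0.0043, 0.3387]
ee_rot: [0.879, 0.409, 0.229, 0.081]
ft_force: [0.4, -0.4, 0.1]
grip_width: 0.897
grasp_force: 0.0
```

>>> jog_arm([
  [0,0,-0.03,0,0,0,0.8],
  [0,0,-0.06,0,0,0,0.8],
  [0,0,-0.06,0,0,0,0.8],
  [0,0,-0.06,0,0,0,0.8],
  [0,0,-0.06,0,0,0,0.8],
])

```text
clock: 10.73
position: [0.5275, 0.0015, 0.3894]
ee_rot: [0.88, 0.409, 0.228, 0.081]
ft_force: [-0.3, -0.6, -0.0]
grip_width: 0.9
grasp_force: 0.0
```

```bash
python3 - <<'E'
from h import *
d=optics.camera("top");s=optics.camera("scene");np.savez("top3.npz",**d);np.savez("scene3.npz",**s)
f=lambda im,c:cv2.resize(im["color"][c[1]-45:c[1]+45,c[0]-36:c[0]+36][:,:,::-1],None,fx=5.5,fy=5.5,interpolation=cv2.INTER_CUBIC)
cv2.imwrite("pics/e.png",np.hstack([f(d,(338,182)),f(s,(322,208))]))
import fit
from fit import hsv
for n,D in(("s",s),("t",d)):
    kk=[[.09*np.cos(a)+.008*np.cos(b),.09*np.sin(a)+.008*np.sin(b),z] for a in[np.radians(44.8)] for b in np.linspace(0,6.28,16) for z in(.015,.068)]
    print(n,"knob locked model",fit.sil(D,kk),[(x[0],x[1]) for x in fit.blobs(D,1)],[(x[0],x[1]) for x in fit.blobs(D,0)])
H=hsv(s);m=(abs(H[...,0]-113)<16)&(H[...,1]>60);o=L.T@(-s["R"].T@s["t"]-C);out=[]
for v,u in zip(*np.nonzero(m)):
    if not(150<v<250 and 270<u<390): continue
    r=L.T@(s["R"].T@np.linalg.solve(s["K"],[u,v,1]));A=r[0]**2+r[1]**2;B=o[0]*r[0]+o[1]*r[1];q=B*B-A*(o[0]**2+o[1]**2-.0295**2)
    if q>0:
        p=o+r*(-B-np.sqrt(q))/A
        if .05<p[2]<.09: out.append((np.degrees(np.arctan2(p[1],p[0])),H[v,u,1]))
a=np.array(out);print(len(a),np.average(a[:,0],weights=a[:,1]))
E
```

```text
s knob locked model [342.66979968 200.58588582] [(np.int32(6), array([340.5, 194.8])), (np.int32(56), array([274.5, 257.6]))] [(np.int32(38), array([313.2, 221.2]))]
t knob locked model [313.8508065  178.15056602] [(np.int32(54), array([313.4, 177.8])), (np.int32(25), array([397. , 193.6])), (np.int32(69), array([391.8, 216.4]))] [(np.int32(62), array([351.4, 189.7]))]
13 -56.69082828633571
```

View pics/e.png

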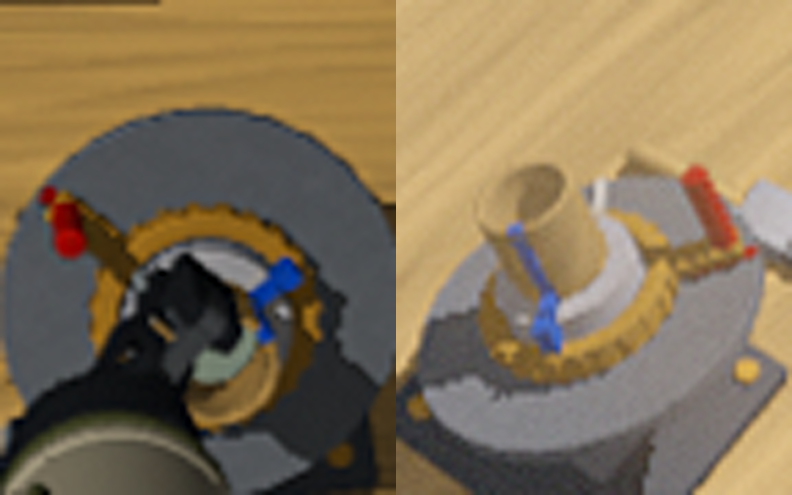

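The knob sits over the red mark (top crop, about (65,225)), within a pixel of where the locked model puts it. The pointer runs straight into the index block (275,285), and the hood didn't move during the swing. The robot is clear of everything, so I'm handing in.

```bash
python3 -c "
from workcell import workorder
print(workorder.hand_in())"
```

```text
the job is handed in; nothing more can be done
None
```

I turned the hood to its index (about 0.05 rad off by camera, tolerance 0.12), swung the collar home to the red mark, left the loose items alone and handed the job in at about 11 s; no verdict was returned.

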